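# Shut the stopcock with the blue key

### The job

The stopcock with the blue winged key has been left open. Turn its key clockwise, seen from above, until the wings stand square across the brass tube, so that the line is shut, minding the metal panel close behind the key, then let go and move clear. Leave the stopcock with the red key as it is.

Things in the scene. Friction and masses are not known exactly. Their poses are not given: they have to be found in the camera images.
- blue_stopcock: Stand fixed to the table, with the blue key. Origin: centre of its foot plate's underside (106 x 124 mm, z up). Brass tube along its y axis, 124 mm long, at z 43. The key turns about the vertical through the origin. Aluminium panel behind it, parallel to the tube: near face at x = +44 mm, 116 wide, top z 94; the wings pass 12 mm from it, and fingers opened over 65 mm may strike it.
- blue_key (a joint): Angle (rad) of the blue winged key, 64 mm long, 10 thick, from z 74 mm up to z 92 mid, 100 at its two ears; below it a thin stem. Grip over the axis, across the 10 mm. 0: wing along the tube, open; grows clockwise seen from above; 1.571: square across the tube, shut. Stops at 0 and 1.64. Stiff (0.06 N m), stays where left. Starts at 0.05 to 0.45.
- red_stopcock: Stand fixed to the table, with the red key. Origin: centre of its foot plate's underside (106 x 124 mm, z up). Brass tube along its y axis, 124 mm long, at z 43. The key turns about the vertical through the origin. Aluminium panel behind it, parallel to the tube: near face at x = +44 mm, 116 wide, top z 94; the wings pass 12 mm from it, and fingers opened over 65 mm may strike it.
- red_key (a joint): Angle (rad) of the red winged key, 64 mm long, 10 thick, from z 74 mm up to z 92 mid, 100 at its two ears; below it a thin stem. Grip over the axis, across the 10 mm. 0: wing along the tube, open; grows clockwise seen from above; 1.571: square across the tube, shut. Stops at 0 and 1.64. Stiff (0.06 N m), stays where left. Starts at 0.15 to 0.35.
Not all that is in view belongs to the job. What is shaped like the blue_stopcock but turquoise is not meant.

How it is judged:
At the end, for the whole second after the job is handed in: The blue key stands across its tube to within 10 degrees (joint above 1.40 rad; its stop is at 1.64) and is at rest; the red key is still open as found (between 0.05 and 0.45 rad) (value of joint blue_key above 1.4 rad and velocity of joint blue_key between -0.05 and 0.05 rad/s and value of joint red_key between 0.05 and 0.45 rad); the robot touches nothing.
It fails at once if the red key is turned (out of 0.05 to 0.45 rad) (not (value of joint red_key between 0.05 and 0.45 rad)).
It also fails if it takes over 30 s, if anything falls off the work surface, if the arm or the gripper's body presses on something with over 40 N, if the wrist force passes 120 N, or if a joint passes its speed limit or range.

### The arm

A 6-joint arm with a two-finger parallel gripper is mounted at the origin on a cart in front of the work surface, level with it; the furniture and walls round the work are solid. World frame = base frame: x ahead of the robot, y to its left, z up, the work surface at z = 0. Lengths are in m, angles in rad, forces in N, time in s.
With the tool pointing down it reaches from about 0.35 to 0.925 m from the base axis. Payload 6.4 kg.
Tool frame: the origin (TCP) lies at the centre of the arm's flange, where the gripper is bolted on; the fingertips stand 173 mm ahead of it and the grasp point (between the pads) lies 155 mm ahead of it (robot.pinch_z is the distance from the TCP to the grasp point, in m); z points along the fingers, y is the line along which they close (so a half turn about z gives the same grasp; the last joint's range is limited). The gripper opens to 85 mm and grips with 20 to 120 N. Pads are 22 mm wide; open, the fingers measure 114 mm over their backs; the gripper's body (76 mm by 85 mm) begins 54 mm behind the grasp point. The pads swing forward as they close: fully open they stand 13 mm farther back than shut.
Start: joints at [-1.34, 0.245, 1.558, -0, 1.339, -0.174], TCP at [0.256, -0.597, 0.405] pointing down, gripper open.
Joint ranges: [-3.13, 3.13], [-1.02, 2.26], [0.13, 2.54], [-0.95, 4.09], [0.21, 2.88], [-2.74, 2.74]. Speed limits (rad/s): [2.57, 2.57, 3.14, 3.14, 3.14, 3.14].

### API

Orientations are given as a 3x3 rotation matrix whose columns are the frame's x, y, z axes.
In Python, from rig import state, imaging, sign_off, spotter, robot gives the robot as it stands.
- The arm moves only by the tool arm_command, never from a script. Its argument "commands" is a list of rows, each a list of 7 numbers: the shift along the tool's x, y, z in mm, then the turn, a rotation vector about the tool's x, y, z in rad, then the closure in counts, from 0 (fully open) to 255 (shut). In form: [[tx, ty, tz, rx, ry, rz, hand], ...]. A call has 1 to 20 rows; each row is the pose to reach, as a shift and turn from the pose commanded when the call began, along the tool's axes at that moment; what a row does not reach only later rows make up. A row lasts 1/12 s, in which the tool goes at most 41.7 mm and 7.16 degrees, less where a joint would pass 70% of its speed; a pose out of reach is approached as far as the arm can. A call with a gripper value outside its range is refused whole. The fingers move at their own pace and stop on an object; "newtons" is the grip in N (left out, the last holds). Time passes only in rows, so rows that repeat a pose let the fingers close. It gives the time, the measured TCP pose, the force, the opening and the grip force at its end, in the units of the state.
- state(): the state, without advancing time (a new reading comes with each control period).
- imaging.camera(name): name is "scene" or "side" or "wrist"; returns (picture, depth): 480x640x3 uint8, red, green, blue; 480x640 float32, m along the optical axis (not along the pixel's ray), 0 where there is no reading.
- imaging.get_calibration(name): a dict with "vertical_fov" (degrees; the focal length in pixels is half the picture's height over the tangent of half this angle, whatever the lens; pixels are square), "cx", "cy" (the principal point, pixels), "k1" (the pictures are not rectified: a ray, as slopes to the right and down, at radius r is drawn at 1 + k1 r^2 times it, then the intrinsics apply), "R" (3x3) and "t" (3): a world point X has camera coordinates R X + t. Camera axes: x right, y down, z forward; pixel columns grow to the right and rows downward; lengths in m; the calibration is good to about 2 mm. A picture is of the moment at which its call begins: read the wrist's pose just before it. get_calibration takes no time and is no camera call; for the wrist camera it gives the pose at the moment of the call.
- sign_off(): hands the job in; it is judged then, once.
Trained networks look in the newest picture that a camera, given by its name, has taken for a name from the list of things; names that differ only in an ending like _2 or _b are one class to them, and where a whole thing is asked for, a point or a joint stands for the part that bears it (a point fixed in the world has none). Each returns a list of dicts, best first, with "conf" (0 to 1); they miss things now and then, are a little off and sometimes report something else, mostly with a low value. They report only what shows in the picture. A call takes as long as a camera call. They do not tell look-alikes from the thing itself.
- spotter.boxes_of(camera, name): "point" ([x, y, z] in m, in world coordinates, good to about 4 mm: the middle of the surface that is visible of it).
- spotter.trace(camera, name): "region" (480x640 bool, what is visible of it).
- spotter.landmark_of(camera, name): "point" ([x, y, z] in m, in world coordinates, good to about 4 mm: a listed point, or the origin of a listed thing).
The state is a dict: "t": time; "joints": joint angles; "qd": joint speeds; "effort": joint torques, N m; "tcp_pos": TCP position; "orientation": TCP orientation; "force": force on the tool from outside, world axes, zero at the start; "wrist_torque": the same for the moment, N m; "grip_width": finger opening in m; "finger_force": force on a finger pad.
Only numpy, scipy, OpenCV 4.12 (cv2) and the standard library are available. Lean on these libraries where they do the work, as an engineer would, in place of code of your own. Each camera call takes 0.05 s, during which the arm holds its last target. There are 200 camera calls.

## Working session

There is one attempt and no reset: what is moved stays moved. The work goes in short steps, Python scripts to look and compute and a tool call to move; the robot and the scene stay as the last step left them, time stands still between calls to the robot, and variables do not carry over. Pictures are saved under pics/ and viewed, at most 10 in all, crops included, and the job is handed in when it is done.

Besides the shell and the picture viewer there is one more tool, called after ">>>" as name([rows], argument=value, ...), one row to a line, values as JSON. arm_command: Moves the arm, as the interface text tells. Its arguments: {"type":"object","properties":{"commands":{"type":"array","items":{"type":"array","items":{"type":"number"}}},"newtons":{"type":"number"}},"required":["commands"]}

```bash
mkdir -p pics; python3 - <<'E'
from rig import state, imaging, spotter, robot
import cv2, numpy as np
s=state();print(s['t'],s['tcp_pos'],np.round(s['orientation'],3).tolist())
ims=[]
for c in("scene","side"):
    p,d=imaging.camera(c);ims.append(p)
    for n in("blue_stopcock","red_stopcock"):
        print(c,n,[(np.round(r['point'],3).tolist(),round(r['conf'],2)) for r in spotter.landmark_of(c,n)])
    for n in("blue_key","red_key"):
        print(c,n,[(np.round(r['point'],3).tolist(),round(r['conf'],2)) for r in spotter.boxes_of(c,n)])
    cv2.imwrite(f"pics/{c}.png",p[:,:,::-1])
E
```

```text
0.0 [ 0.25593769 -0.59724251  0.40354745] [[0.919, 0.394, -0.0], [0.394, -0.919, 0.002], [0.0, -0.002, -1.0]]
scene blue_stopcock [([0.532, -0.107, -0.001], 0.76), ([0.496, 0.276, -0.004], 0.67)]
scene red_stopcock [([0.534, 0.098, 0.003], 0.57)]
scene blue_key [([0.489, 0.278, 0.089], 0.75)]
scene red_key [([0.532, 0.101, 0.087], 0.74)]
side blue_stopcock [([0.525, -0.109, 0.005], 0.76), ([0.495, 0.276, 0.002], 0.75)]
side red_stopcock [([0.535, 0.096, 0.001], 0.81)]
side blue_key [([0.529, -0.097, 0.089], 0.59)]
side red_key [([0.534, 0.101, 0.086], 0.91)]
```

View pics/scene.png

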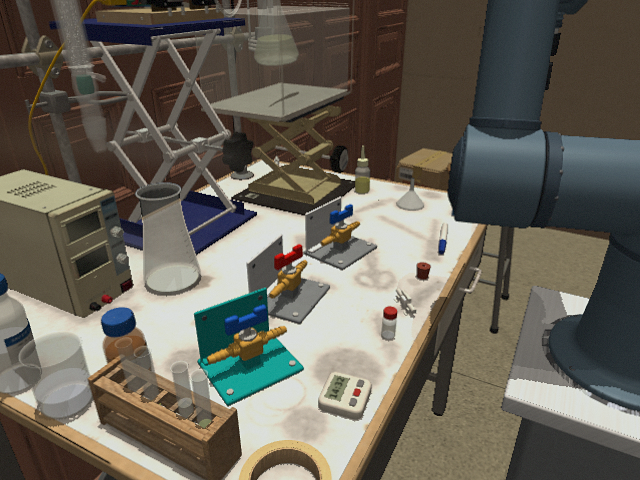

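View pics/side.png

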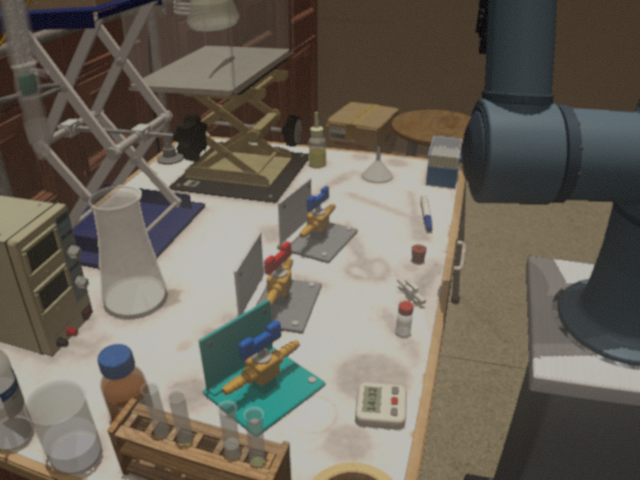

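The blue stopcock on the grey base is at about (0.529, -0.108), seen at px (340,235) in the scene view. The turquoise one at px (250,340) is the look-alike. I'll check that the path is clear and what the wrist camera sees.

```bash
cat > h.py <<'E'
import numpy as np, cv2
from rig import state, imaging, spotter, robot
def cloud(c):
    p,d=imaging.camera(c);k=imaging.get_calibration(c)
    f=240/np.tan(np.radians(k['vertical_fov'])/2)
    K=np.array([[f,0,k['cx']],[0,f,k['cy']],[0,0,1.]])
    v,u=np.mgrid[:480,:640]
    uv=np.stack([u,v],-1).reshape(-1,1,2).astype(float)
    n=cv2.undistortPoints(uv,K,np.array([k['k1'],0,0,0.])).reshape(480,640,2)
    X=np.dstack([n*d[...,None],d]); W=(X-np.array(k['t']))@np.array(k['R'])
    W[d<=0]=np.nan
    return p,W
E
python3 - <<'E'
from h import *
k=imaging.get_calibration("wrist");R=np.array(k['R']);print(k['vertical_fov'],-R.T@k['t'],R[2])
s=state();Rt=np.array(s['orientation']);print("cam in tool",Rt.T@(-R.T@k['t']-s['tcp_pos']),Rt.T@R[2])
for c in("scene","side"):
    p,W=cloud(c);m=(W[...,2]>.13)&(W[...,0]<.75)&(W[...,0]>.2)&(abs(W[...,1])<.75)
    P=W[m]
    g=np.unique(np.round(P/.1).astype(int),axis=0,return_counts=True)
    print(c,[(a.tolist(),int(n)) for a,n in zip(*g) if n>15])
    m=(np.hypot(W[...,0]-.529,W[...,1]+.108)<.085)&(W[...,2]>.08)&(W[...,2]<.12)
    print(len(W[m]))
    b=m&(p[...,2].astype(int)>p[...,0].astype(int)+40)
    Q=W[b][:,:2]; q=Q-Q.mean(0);w,V=np.linalg.eigh(q.T@q);print("blue",len(Q),Q.mean(0),V[:,1])
    b=m&~b;Q=W[b][:,:2]; q=Q-Q.mean(0);w,V=np.linalg.eigh(q.T@q);print("panel",len(Q),Q.mean(0),V[:,1],w)
E
```

```text
70.70245926248433 [ 0.32565498 -0.56749946  0.37408099] [-0.2723881  -0.115552   -0.95522377]
cam in tool [ 0.07581409 -0.00011275  0.0305807 ] [-0.29587379 -0.00101311  0.9552265 ]
scene [([2, -6, 4], 294), ([2, -6, 5], 121), ([2, -5, 3], 101), ([2, -5, 5], 66), ([2, 0, 4], 383), ([2, 0, 5], 1509), ([2, 1, 2], 626), ([2, 1, 3], 3674), ([2, 1, 4], 3513), ([2, 1, 5], 154), ([3, 0, 4], 553), ([3, 0, 5], 597), ([3, 1, 2], 200), ([3, 1, 3], 1467), ([3, 1, 4], 677), ([4, 4, 1], 204), ([5, 4, 1], 464), ([6, 4, 1], 113), ([7, -5, 2], 131), ([7, -5, 3], 622), ([7, -5, 4], 700), ([7, -5, 5], 18), ([7, -4, 1], 88), ([7, -4, 2], 428), ([7, -4, 3], 775), ([7, -4, 4], 869), ([7, -3, 1], 58), ([7, -3, 2], 490), ([7, -3, 3], 950), ([7, -3, 4], 1070), ([7, -3, 5], 22), ([7, -2, 2], 253), ([7, -2, 3], 1244), ([7, -2, 4], 1390), ([7, -2, 5], 43), ([7, -1, 2], 96), ([7, -1, 5], 17), ([7, 0, 2], 810), ([7, 0, 5], 38), ([7, 1, 1], 79), ([7, 1, 2], 151), ([7, 2, 1], 234), ([7, 2, 2], 411)]
464
blue 214 [ 0.52685967 -0.10130318] [0.29010788 0.95699395]
panel 250 [ 0.57276402 -0.11096562] [0.22149504 0.9751
[... 220 characters left out ...]
[3, 0, 3], 142), ([3, 0, 4], 829), ([3, 0, 5], 198), ([3, 1, 2], 399), ([3, 1, 3], 2459), ([3, 1, 4], 870), ([4, 4, 1], 243), ([5, 4, 1], 551), ([6, -4, 1], 16), ([6, 4, 1], 128), ([7, -5, 2], 122), ([7, -5, 3], 592), ([7, -5, 4], 107), ([7, -4, 1], 180), ([7, -4, 2], 448), ([7, -4, 3], 779), ([7, -4, 4], 238), ([7, -3, 1], 126), ([7, -3, 2], 595), ([7, -3, 3], 957), ([7, -3, 4], 461), ([7, -2, 2], 282), ([7, -2, 3], 1503), ([7, -2, 4], 944), ([7, -1, 2], 95), ([7, 0, 2], 1071), ([7, 1, 1], 81), ([7, 1, 2], 176), ([7, 2, 1], 305), ([7, 2, 2], 522)]
585
blue 85 [ 0.52750742 -0.10232397] [0.28399095 0.95882696]
panel 500 [ 0.55562063 -0.10572171] [0.22264399 0.97489982] [0.26802888 0.46215759]
```

>>> arm_command([
  [454,-357,0,0,0,-0.87,130],
  [454,-357,0,0,0,-0.87,130],
  [454,-357,0,0,0,-0.87,130],
  [454,-357,0,0,0,-0.87,130],
  [454,-357,0,0,0,-0.87,130],
  [454,-357,0,0,0,-0.87,130],
  [454,-357,0,0,0,-0.87,130],
  [454,-357,0,0,0,-0.87,130],
  [454,-357,0,0,0,-0.87,130],
  [454,-357,0,0,0,-0.87,130],
  [454,-357,0,0,0,-0.87,130],
  [454,-357,0,0,0,-0.87,130],
  [454,-357,0,0,0,-0.87,130],
  [454,-357,0,0,0,-0.87,130],
  [454,-357,0,0,0,-0.87,130],
  [454,-357,0,0,0,-0.87,130],
  [454,-357,0,0,0,-0.87,130],
  [454,-357,0,0,0,-0.87,130],
])

```text
t: 2.1
tcp_pos: [0.5324, -0.0915, 0.4047]
orientation: [[0.293, 0.956, -0.0], [0.956, -0.293, -0.0], [-0.0, -0.0, -1.0]]
force: [0.9, -1.1, 0.1]
grip_width: 0.0419
finger_force: 0.0
```

```bash
cat > look.py <<'E'
from h import *
import sys
s=state();Rt=np.array(s['orientation']);T=np.array(s['tcp_pos'])
print(s['t'],T,np.degrees(np.arctan2(Rt[1,0],Rt[0,0])),Rt[:,2],np.round(s['joints'],2),s['grip_width'])
p,W=cloud("wrist");cv2.imwrite(f"pics/{sys.argv[1]}.png",p[:,:,::-1])
pi=p.astype(int)
near=np.hypot(W[...,0]-.529,W[...,1]+.105)<.1
b=near&(pi[...,2]>pi[...,0]+50)&(W[...,2]>.06)&(W[...,2]<.115)
def axis(m,n):
    Q=W[m]; r=cv2.minAreaRect(Q[:,:2].astype(np.float32)*1000)
    c,v=cv2.PCACompute(Q[:,:2].astype(np.float32),None)
    print(n,len(Q),"mean",c,"rect",r,"dir deg",np.degrees(np.arctan2(v[0,1],v[0,0]))%180,"z",np.percentile(Q[:,2],[2,50,98]))
axis(b,"key")
axis(near&(abs(W[...,2]-.094)<.006)&~b&(W[...,0]>.55),"panel")
axis(near&(W[...,2]>.025)&(W[...,2]<.056)&(pi[...,0]>pi[...,2]+50),"tube")
axis(near&(W[...,2]<.015)&(W[...,2]>.004),"foot")
for n in ("blue_stopcock","blue_key"):
    print(n,[(np.round(r['point'],3).tolist(),round(r['conf'],2)) for r in (spotter.landmark_of if 's'==n[5] else spotter.boxes_of)("wrist",n)])
E
python3 look.py w1
```

```text
2.1 [ 0.53237026 -0.09150514  0.40468871] 72.95333463330732 [-1.31377370e-04 -2.19643566e-04 -9.99999967e-01] [-0.38 -0.01  1.84 -0.    1.32 -0.08] 0.04185800593751317
key 312 mean [[ 0.5293101  -0.10271674]] rect ((528.7665405273438, -106.0382080078125), (60.864479064941406, 7.944372653961182), 72.20721435546875) dir deg 73.30766 z [0.09086617 0.09876249 0.10118792]
panel 741 mean [[ 0.5747999  -0.10715323]] rect ((574.5083618164062, -110.30818176269531), (104.86028289794922, 5.36945915222168), 77.61383819580078) dir deg 77.742134 z [0.08884918 0.09363936 0.09527132]
tube 542 mean [[ 0.5327858  -0.08909268]] rect ((530.5179443359375, -105.904052734375), (123.09230041503906, 24.540674209594727), 82.84825897216797) dir deg 79.44887 z [0.04572217 0.04895777 0.05312144]
foot 7213 mean [[ 0.5249012  -0.09855207]] rect ((527.368408203125, -105.12322998046875), (123.91069030761719, 105.61096954345703), 77.5385971069336) dir deg 72.430115 z [0.00635641 0.00839115 0.0139674 ]
blue_stopcock [([0.528, -0.101, -0.0], 0.8)]
blue_key [([0.526, -0.102, 0.1], 0.71)]
```

View pics/w1.png

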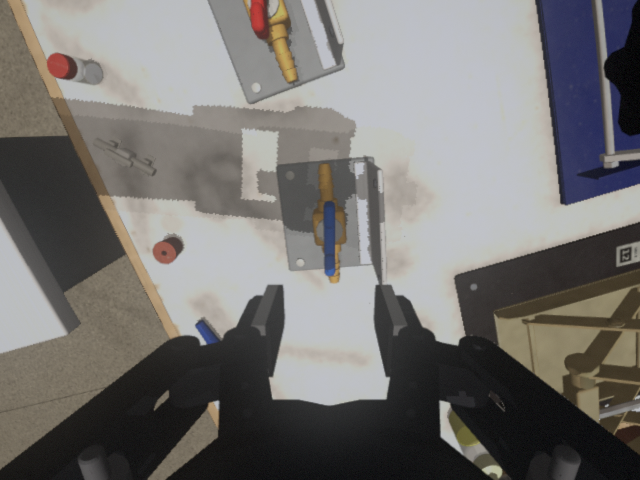

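The wrist view shows the key at px (330,240). Its wing points along 72.5° and the tube along 77.5°, so the joint is at about 0.09 rad. The axis is at (0.528, -0.1055), and the foot and panel sizes match those given. I'll descend onto it.

>>> arm_command([
  [-15,0,30,0,0,0,130],
  [-15,0,65,0,0,0,130],
  [-15,0,95,0,0,0,130],
  [-15,0,115,0,0,0,130],
  [-15,0,130,0,0,0,130],
  [-15,0,145,0,0,0,130],
  [-15,0,155,0,0,0,130],
  [-15,0,161,0,0,0,130],
  [-15,0,161,0,0,0,130],
  [-15,0,161,0,0,0,255],
  [-15,0,161,0,0,0,255],
  [-15,0,161,0,0,0,255],
  [-15,0,161,0,0,0,255],
  [-15,0,161,0,0,0,255],
  [-15,0,161,0,0,0,255],
  [-15,0,161,0,0,0,255],
], newtons=50)

```text
t: 3.58
tcp_pos: [0.5285, -0.105, 0.245]
orientation: [[0.291, 0.957, 0.0], [0.957, -0.291, -0.001], [-0.0, 0.0, -1.0]]
force: [-3.7, 1.2, 5.7]
grip_width: 0.0092
finger_force: 50.6
```

>>> arm_command([
  [0,0,0,0,0,0.1,255],
  [0,0,0,0,0,0.2,255],
  [0,0,0,0,0,0.3,255],
  [0,0,0,0,0,0.4,255],
  [0,0,0,0,0,0.5,255],
  [0,0,0,0,0,0.6,255],
  [0,0,0,0,0,0.7,255],
  [0,0,0,0,0,0.8,255],
  [0,0,0,0,0,0.9,255],
  [0,0,0,0,0,1.0,255],
  [0,0,0,0,0,1.1,255],
  [0,0,0,0,0,1.2,255],
  [0,0,0,0,0,1.3,255],
  [0,0,0,0,0,1.4,255],
  [0,0,0,0,0,1.47,255],
  [0,0,0,0,0,1.48,255],
  [0,0,0,0,0,1.48,255],
  [0,0,0,0,0,1.48,255],
])

```text
t: 5.08
tcp_pos: [0.5289, -0.1058, 0.245]
orientation: [[0.979, -0.202, 0.002], [-0.202, -0.979, -0.003], [0.003, 0.003, -1.0]]
force: [-0.8, -5.2, 2.2]
grip_width: 0.009
finger_force: 50.1
```

```bash
python3 - <<'E'
from h import *
s=state();R=np.array(s['orientation']);print(s['t'],s['force'],s['wrist_torque'],np.degrees(np.arctan2(R[1,0],R[0,0])),s['joints'])
E
```

```text
5.0833 [-0.77829212 -5.15345794  2.17740251] [-0.83633687  0.18812024 -0.08883325] -11.667313891201054 [-0.40744187  0.19544076  1.93822399 -0.00223893  1.00452351  1.3681892 ]
```

>>> arm_command([
  [0,0,0,0,0,0,130],
  [0,0,0,0,0,0,130],
  [0,0,0,0,0,0,130],
  [0,0,0,0,0,0,130],
  [0,0,0,0,0,0,130],
  [0,0,-10,0,0,0,130],
  [0,0,-25,0,0,0,130],
  [0,0,-50,0,0,0,130],
  [0,0,-80,0,0,0,130],
  [0,0,-110,0,0,0,130],
  [0,0,-140,0,0,0,130],
  [0,0,-160,0,0,0,130],
  [0,0,-160,0,0,0,130],
  [0,0,-160,0,0,0,130],
])

```text
t: 6.25
tcp_pos: [0.5285, -0.1048, 0.4056]
orientation: [[0.979, -0.204, 0.003], [-0.204, -0.979, -0.001], [0.004, 0.001, -1.0]]
force: [-0.1, 0.2, 0.1]
grip_width: 0.0418
finger_force: 0.0
```

```bash
python3 look.py w2; python3 -c "
from rig import state;print(state()['force'])"
```

```text
6.25 [ 0.52847099 -0.10484359  0.40564749] -11.744127312537882 [ 0.0033162  -0.00132984 -0.99999362] [-0.41 -0.02  1.84  0.    1.31  1.37] 0.0418201864967338
key 416 mean [[ 0.52881277 -0.10540891]] rect ((527.8068237304688, -105.2763442993164), (8.29279899597168, 60.32236862182617), 78.54871368408203) dir deg 167.86583 z [0.08929987 0.09699763 0.09918015]
panel 917 mean [[ 0.57182264 -0.11576154]] rect ((562.0706176757812, -112.61923217773438), (114.9729232788086, 26.452117919921875), 78.08733367919922) dir deg 77.84711 z [0.08885946 0.09173017 0.09403309]
tube 899 mean [[ 0.5274362  -0.10723622]] rect ((526.5401611328125, -105.73184204101562), (121.71881103515625, 29.70566749572754), 82.14402770996094) dir deg 78.11868 z [0.04420055 0.04797432 0.0558596 ]
foot 6190 mean [[ 0.5250186  -0.10417657]] rect ((526.8135986328125, -104.45084381103516), (123.45364379882812, 106.0964584350586), 77.6443862915039) dir deg 78.36219 z [0.00462164 0.00643264 0.01157239]
blue_stopcock [([0.528, -0.106, -0.001], 0.89), ([0.495, 0.275, -0.002], 0.67)]
blue_key [([0.526, -0.105, 0.102], 0.74), ([0.486, 0.25, 0.085], 0.72)]
[-0.19584907  0.67956669 -0.58430973]
```

View pics/w2.png

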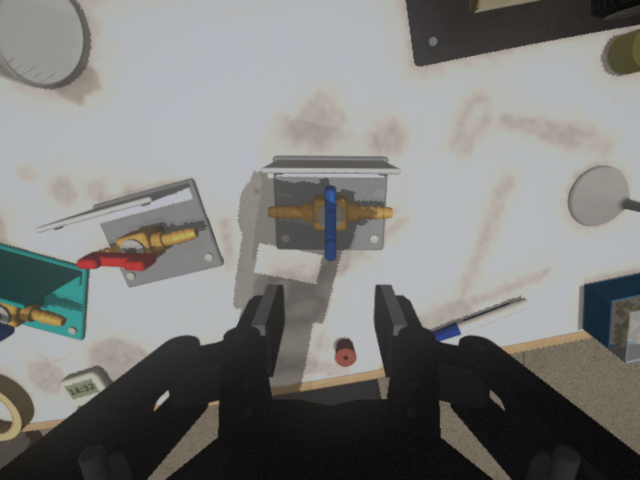

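The blue key at px (330,222) now stands square across its tube: 168° against 78°. The red key at px (115,260) is still open, and the gripper is clear.

```bash
python3 -c "
from rig import sign_off;print(sign_off())"
```

```text
the job is handed in; nothing more can be done
None
```

The blue stopcock is shut: its key stands square across the tube (about 1.57 rad in the last picture). The red key is still open as found, the arm is clear, and the job was handed in after about 6.5 s with no verdict returned.

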